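Turn the steel tray right way up onto its stand

ROBOT

A 6-joint arm with a two-finger parallel gripper is mounted at the origin on a cart in front of the work surface, level with it; the furniture and walls round the work are solid. World frame = base frame: x ahead of the robot, y to its left, z up, the work surface at z = 0. Lengths are in m, angles in rad, forces in N, time in s.
With the tool pointing down it reaches from about 0.375 to 0.825 m from the base axis. Payload 5.5 kg.
Tool frame: the origin (TCP) lies midway between the tips of the shut fingers; the grasp point (between the pads) lies 19 mm behind it; y points along the fingers, z is the direction in which the jaws open and shut, and the axes are right-handed (so a half turn about y gives the same grasp; the last joint's range is limited). The gripper opens to 85 mm and grips with 20 to 120 N. Pads are 22 mm wide; open, the fingers measure 114 mm over their backs; the gripper's body (76 mm by 85 mm) begins 54 mm behind the grasp point. The pads swing forward as they close: fully open they stand 13 mm farther back than shut.
Start: joints at [-1.147, 0.314, -0.047, 1.21, 0, 1.571], TCP at [0.247, -0.547, 0.231] pointing down, gripper open.
Joint ranges: [-2.67, 2.67], [-0.69, 1.73], [-1.03, 1.25], [-2.08, 2.16], [-1.42, 1.45], [-3.14, 3.14]. Speed limits (rad/s): [2.39, 2.39, 3.01, 3.14, 3.14, 3.14].

INTERFACE

Orientations are given as a unit quaternion [w, x, y, z].
In Python, from bench import ctrl gives the robot as it stands. Calls block until the motion is done:
- ctrl.goto(position, orientation): joint-space move of the TCP to a pose.
- ctrl.line_to(position, speed=0.15, rot=None, guard=None): straight line of the TCP; rot=None keeps the orientation; speed is the mean speed in m/s. With guard (N) it stops when the force on the tool has changed by that much, and returns True; else False.
- ctrl.set_joints(angles): joint-space move.
- ctrl.grip(opening, strength=None): opening from 0.0 (shut) to 1.0 (fully open); strength is the grip in N (None keeps the last); returns when the fingers have stopped.
- ctrl.sleep(seconds).
- ctrl.inverse_kinematics(position, orientation): joint angles nearest the present ones, or None.
- ctrl.capture(name): name is "scene" or "side" or "wrist"; returns (picture, depth): 384x512x3 uint8, red, green, blue; 384x512 float32, m along the optical axis (not along the pixel's ray), 0 where there is no reading.
- ctrl.camera_info(name): a dict with "fx", "fy", "cx", "cy" (pixels), "position" and "rotation" of the camera in the world. Camera axes: x right, y up, looking along -z (the intrinsics and any distortion apply to the point x, -y, -z); pixel columns grow to the right and rows downward; lengths in m; the calibration is good to about 2 mm. The wrist camera is an equidistant fisheye: a pixel r from the principal point sees the ray r / f radians off the axis. A picture is of the moment at which its call begins: read the wrist's pose just before it. camera_info takes no time and is no camera call; for the wrist camera it gives the pose at the moment of the call.
A pose or a line that the arm cannot do raises ctrl.Unreachable and nothing moves.
- ctrl.close_job(): hands the job in, once; it reports no verdict.
Readings, each from a call of its own:
- ctrl.get_time_s(): time.
- ctrl.get_joint_pos(): joint angles.
- ctrl.get_joint_vel(): joint speeds.
- ctrl.get_tau(): joint torques, N m.
- ctrl.get_tool_pos(): TCP position.
- ctrl.get_tool_rot(): TCP orientation.
- ctrl.get_force(): force on the tool from outside, world axes, zero at the start.
- ctrl.get_ft_torque(): the same for the moment, N m.
- ctrl.get_finger_gap(): opening from 0.0 (shut) to 1.0 (fully open).
Only numpy, scipy, OpenCV 4.12 (cv2) and the standard library are available. Lean on these libraries where they do the work, as an engineer would, in place of code of your own. Each camera call takes 0.05 s, during which the arm holds its last target.

TASK

The steel instrument tray has dried upside down on the bench; turn it right way up onto the low stand beside it. Do not pick it up: push it against the front of the stand, tip it up on its edge there and over onto the stand, then slide it home until it lies flush against the rail at the back. Press only as hard as you need (the sheet steel dents above 25 N) and leave the other things alone.

Things in the scene. Friction and masses are not known exactly. Their poses are not given: they have to be found in the camera images.
- tray_center (a point): centre (half-way up) of the loose sheet-steel tray, outside 120 mm along x, 150 mm along y, 18 mm high, walls and bottom 3 mm, straight sides, 0.22 to 0.45 kg. At the start it lies upside down: z up, out of its closed bottom, the open side down; x points roughly to the stand. Turned over, z points down and x away from the rail
- stand: fixed grey platform with an aluminium rail at its back, origin at the centre of its underside on the bench. Along x (from the open front to the rail) 150 mm deep, along y 214 mm wide; platform top 12 mm above the bench; the last 13 mm in x are the rail, 26 mm high. The platform before the rail is 137 mm deep, 17 mm more than the tray needs
- stand_front (a point): middle of the upper front edge of the stand, 12 mm above the bench; the front face below it is the wall to push the tray against; with about 10 N of steady press against it the grip of the fingertips is enough to raise the near edge; axes as those of the stand
- stand_rail (a point): middle of the foot of the rail's face, on the platform top, 12 mm above the bench; axes as those of the stand
- petri: bystander: petri dish, 57 mm wide, 15 mm high, origin at the centre of its underside
- small_vial: bystander: small vial with a black cap, 23 mm wide, 52 mm high, origin at the centre of its underside
- tape: bystander: roll of tape lying flat, 98 mm wide, 25 mm high, origin at the centre of its underside
- stapler_b: bystander: black stapler, 159 mm along its y, 38 mm wide, 60 mm high, origin at the centre of its underside
- timer: bystander: bench timer, 50 x 76 x 24 mm, origin at the centre of its underside
- beaker: bystander: small clear beaker, 53 mm wide, 69 mm high, origin at the centre of its underside
- marker: bystander: black and white marker pen lying along its y, 135 mm long, 16 mm thick, origin at the centre of its underside

How it is judged:
By the outcome, as a careful person would: the job done as asked, in the order asked, and still so for the second after the job is handed in, with the robot touching nothing.
It also fails if it takes over 72 s, if anything falls off the work surface, if the arm or the gripper's body presses on something with over 40 N, if the wrist force passes 120 N, or if a joint passes its speed limit or range.

## Working session

There is one attempt and no reset: what is moved stays moved. The work goes in short steps, each a Python script; the robot and the scene stay as the last script left them, time stands still between calls to the robot, and variables do not carry over. Pictures are saved under pics/ and viewed, and the job is handed in when it is done.

```bash
ls; mkdir -p pics; cat > h.py <<'E'
import numpy as np, cv2
from bench import ctrl
from scipy.spatial.transform import Rotation as R
def save(n,p): cv2.imwrite('pics/'+n+'.png',cv2.cvtColor(p,cv2.COLOR_RGB2BGR))
E
python3 - <<'E'
from h import *
for n in('scene','side','wrist'):
    i=ctrl.camera_info(n);print(n,i)
    p,d=ctrl.capture(n);save(n+'0',p);np.save(n+'0.npy',d);
    import pickle;pickle.dump((i,p,d),open(n+'0.pkl','wb'))
print(ctrl.get_time_s(),ctrl.get_tool_pos(),ctrl.get_tool_rot(),ctrl.get_force())
E
```

```text
pics
scene {'fx': 466.04179446956744, 'fy': 466.04179446956744, 'cx': 251.40985202029808, 'cy': 198.4075811088169, 'position': array([-0.26944708,  0.77477976,  1.07267767]), 'rotation': array([-0.34446333, -0.14699929,  0.38222439,  0.84477259])}
side {'fx': 462.45865446047276, 'fy': 462.45865446047276, 'cx': 253.210298748196, 'cy': 197.21614414991015, 'position': array([0.0947282 , 0.95515475, 0.73116477]), 'rotation': array([-0.19403407, -0.09789092,  0.470453  ,  0.85524389])}
wrist {'fx': 297.3186396354542, 'fy': 297.3186396354542, 'cx': 262.4481459920334, 'cy': 193.1835492010508, 'position': array([ 0.30991557, -0.51687264,  0.37260299]), 'rotation': array([ 0.83177745, -0.11592838,  0.07650112, -0.53745183])}
0.15 [ 0.24655022 -0.54652818  0.23064008] [ 0.14861113 -0.14879718  0.69174499 -0.69084224] [ 0.29409386 -1.06598358  0.1098259 ]
```

View pics/scene0.png

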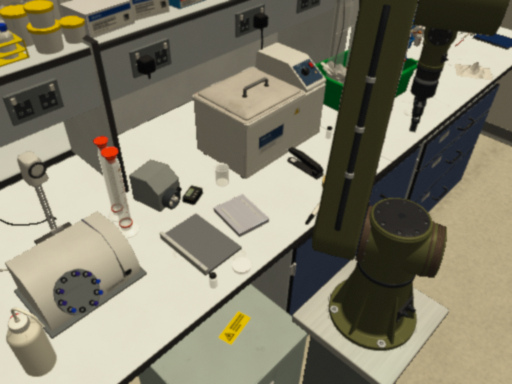

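View pics/side0.png

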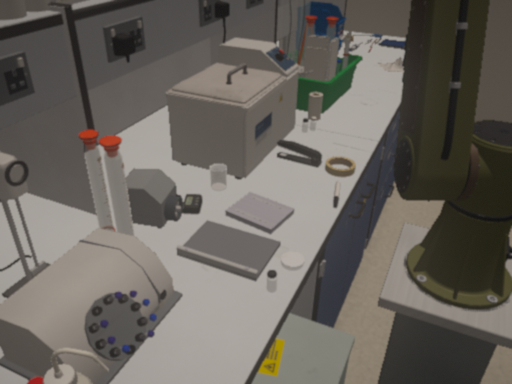

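View pics/wrist0.png

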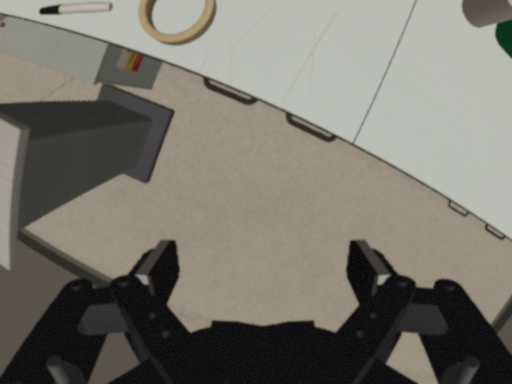

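The tray is the pale sheet at (240,214) in scene and (260,211) in side. The stand is the dark platform at (200,242) in scene and (230,247) in side. I'll project the depth to a top-down map.

```bash
cat >> h.py <<'E'
def cloud(i,d):
    v,u=np.mgrid[0:d.shape[0],0:d.shape[1]].astype(float)
    x=(u-i['cx'])/i['fx'];y=(v-i['cy'])/i['fy']
    P=np.stack([x*d,-y*d,-d],-1)
    q=i['rotation'];r=R.from_quat([q[1],q[2],q[3],q[0]])
    W=r.apply(P.reshape(-1,3)).reshape(P.shape)+i['position']
    W[d<=0]=np.nan
    return W
def proj(i,P):
    q=i['rotation'];r=R.from_quat([q[1],q[2],q[3],q[0]])
    c=r.inv().apply(np.atleast_2d(P)-i['position'])
    return np.stack([i['cx']+i['fx']*c[:,0]/-c[:,2], i['cy']-i['fy']*c[:,1]/-c[:,2]],-1)
E
python3 - <<'E'
from h import *
import pickle
for n in('scene','side'):
    i,p,d=pickle.load(open(n+'0.pkl','rb'))
    W=cloud(i,d)
    for (u,v) in ([(240,214),(200,242),(300,220)] if n=='scene' else [(260,211),(230,247),(300,220)]):
        print(n,u,v,W[v,u].round(3))
    # homography rectify onto z=0.015, x .35-.8,y -.2..0.5; 
    s=1000
    x0,x1,y0,y1=.35,.85,-.2,.45
    g=np.array([[x1,y1,.015],[x1,y0,.015],[x0,y0,.015],[x0,y1,.015]])
    src=proj(i,g).astype(np.float32)
    dst=np.float32([[0,0],[650,0],[650,500],[0,500]])
    H=cv2.getPerspectiveTransform(src,dst)
    save(n+'_top',cv2.warpPerspective(p,H,(650,500),flags=cv2.INTER_CUBIC))
    c=p[150:310,140:320] if n=='scene' else p[150:300,150:370]
    save(n+'_crop',cv2.resize(c,None,fx=3.6,fy=3.6,interpolation=cv2.INTER_CUBIC))
    # height map
    hm=np.zeros((500,650,3),np.uint8)
    m=np.isfinite(W[...,2]);Q=W[m]
    k=(Q[:,0]>x0)&(Q[:,0]<x1)&(Q[:,1]>y0)&(Q[:,1]<y1);Q=Q[k]
    for q in Q: 
        cc=cv2.applyColorMap(np.uint8([[np.clip(q[2]*4000+30,0,255)]]),cv2.COLORMAP_JET)[0,0].tolist()
        cv2.circle(hm,(int((y1-q[1])*s),int((x1-q[0])*s)),2,cc,-1)
    cv2.imwrite('pics/%s_hm.png'%n,hm)
E
```

```text
scene 240 214 [ 0.516 -0.008  0.017]
scene 200 242 [0.524 0.16  0.005]
scene 300 220 [ 0.367 -0.139  0.002]
side 260 211 [ 0.513 -0.008  0.016]
side 230 247 [0.517 0.163 0.012]
side 300 220 [ 0.406 -0.037  0.001]
```

View pics/scene_top.png

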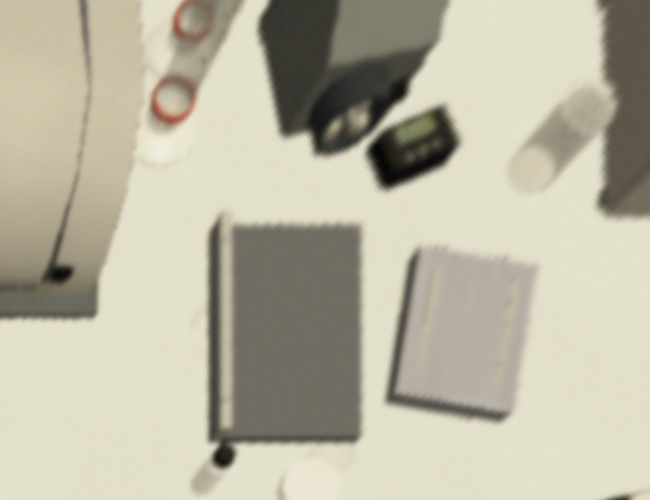

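View pics/side_top.png

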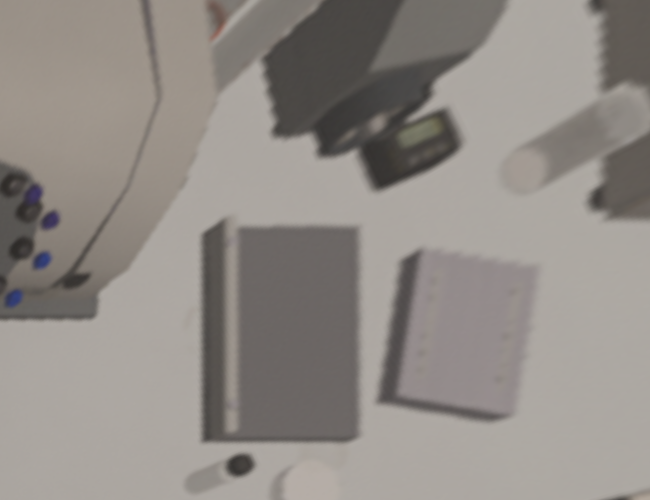

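View pics/side_hm.png

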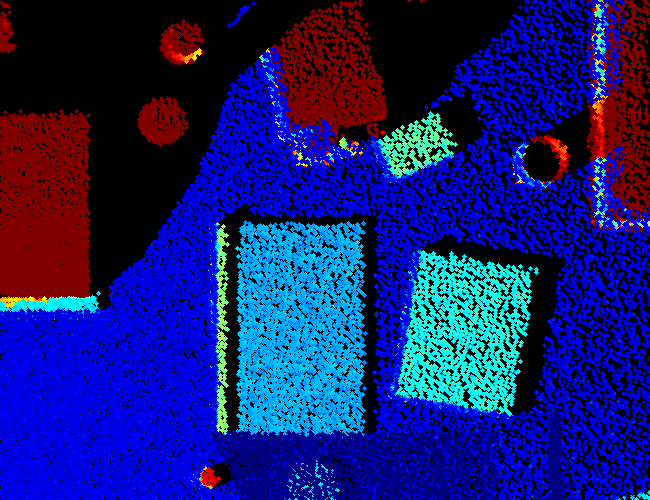

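View pics/side_crop.png

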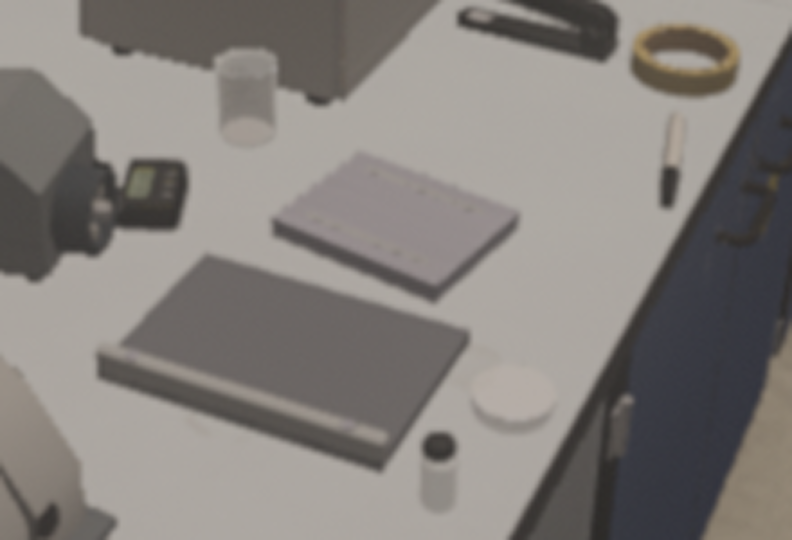

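```bash
cat >> h.py <<'E'
def warp(i,p,z,x0=.35,x1=.75,y0=-.15,y1=.3,s=1500):
    g=np.array([[x1,y1,z],[x1,y0,z],[x0,y0,z],[x0,y1,z]])
    w,h=int((y1-y0)*s),int((x1-x0)*s)
    H=cv2.getPerspectiveTransform(proj(i,g).astype(np.float32),np.float32([[0,0],[w,0],[w,h],[0,h]]))
    return cv2.warpPerspective(p,H,(w,h),flags=cv2.INTER_CUBIC)
E
python3 - <<'E'
from h import *
import pickle
# joint fit: tray & stand rectangles at known sizes; use edge strength along model lines
from scipy.optimize import minimize
D={}
for n in('scene','side'):
    i,p,d=pickle.load(open(n+'0.pkl','rb'))
    g=cv2.GaussianBlur(p,(0,0),1.0).astype(float)
    gm=np.sqrt(sum(cv2.Sobel(g[...,c],cv2.CV_64F,1,0)**2+cv2.Sobel(g[...,c],cv2.CV_64F,0,1)**2 for c in range(3)))
    D[n]=(i,np.sqrt(gm))
def samp(n,P):
    i,gm=D[n];uv=proj(i,P).astype(np.float32)
    return cv2.remap(gm.astype(np.float32),uv[:,0].reshape(1,-1),uv[:,1].reshape(1,-1),cv2.INTER_LINEAR).mean()
def segs(kind,q):
    x,y,a=q;c,s=np.cos(a),np.sin(a)
    T=lambda L:np.c_[x+c*L[:,0]-s*L[:,1],y+s*L[:,0]+c*L[:,1],L[:,2]]
    t=np.linspace(0.03,.97,60)[:,None]
    S=[]
    def add(a,b): S.append(T(np.array(a)+t*(np.array(b)-np.array(a))))
    if kind=='tray':
        k=[(-.06,-.075,.018),(.06,-.075,.018),(.06,.075,.018),(-.06,.075,.018)]
        for j in range(4): add(k[j],k[(j+1)%4])
        add((.06,-.075,0),(.06,.075,0))
    else:
        k=[(.062,-.107,.012),(-.075,-.107,.012),(-.075,.107,.012),(.062,.107,.012)]
        for j in range(3): add(k[j],k[j+1])
        add((.075,-.107,.026),(.075,.107,.026));add((.062,-.107,.026),(.062,.107,.026))
    return S
from itertools import product
for kind,q0 in(('tray',(.515,-.015,1.57-.12)),('stand',(.52,.16,1.57))):
  for cams in (('scene',),('side',),('scene','side')):
    f=lambda q:-sum(samp(n,s) for n in cams for s in segs(kind,q))
    best=min(((f((q0[0]+a,q0[1]+b,q0[2]+c)),(q0[0]+a,q0[1]+b,q0[2]+c)) for a,b,c in product(np.arange(-.015,.016,.0025),np.arange(-.015,.016,.0025),np.arange(-.08,.081,.02))))
    r=minimize(f,best[1],method='Nelder-Mead',options=dict(initial_simplex=[np.array(best[1])+e for e in ([0,0,0],[.002,0,0],[0,.002,0],[0,0,.02])]))
    print(kind,cams,r.x.round(4),np.degrees(r.x[2]).round(2),r.fun)
    if len(cams)==2:
      for n in cams:
        import os
        f2='ov_%s.npy'%n
        i,p,d=pickle.load(open(n+'0.pkl','rb'))
        p=cv2.resize(p,None,fx=3,fy=3,interpolation=cv2.INTER_CUBIC)if not os.path.exists(f2) else np.load(f2)
        for s in segs(kind,r.x):
            for u in proj(i,s)[::4]: cv2.circle(p,tuple(int(v*3+1.5) for v in u),1,(255,0,0),-1)
        np.save(f2,p)
for n in cams:
    p=np.load('ov_%s.npy'%n);os.remove('ov_%s.npy'%n);save('ov_'+n,p[500:950,400:1150])
print(ctrl.get_tool_rot()); q=ctrl.get_tool_rot();print(R.from_quat([*q[1:],q[0]]).as_matrix().round(2))
E
```

```text
tray ('scene',) [ 0.5198 -0.0153  1.4039] 80.44 -80.70061492919922
tray ('side',) [ 0.5175 -0.0149  1.402 ] 80.33 -65.83395385742188
tray ('scene', 'side') [ 0.5187 -0.015   1.4039] 80.44 -145.6650848388672
stand ('scene',) [0.5177 0.1609 1.5706] 89.99 -94.67649841308594
stand ('side',) [0.5172 0.1617 1.5713] 90.03 -73.28981018066406
stand ('scene', 'side') [0.5174 0.1613 1.5712] 90.02 -167.76089477539062
[ 0.14861113 -0.14879718  0.69174499 -0.69084224]
[[-0.91 -0.    0.41]
 [-0.41  0.   -0.91]
 [-0.   -1.   -0.  ]]
```

View pics/ov_side.png

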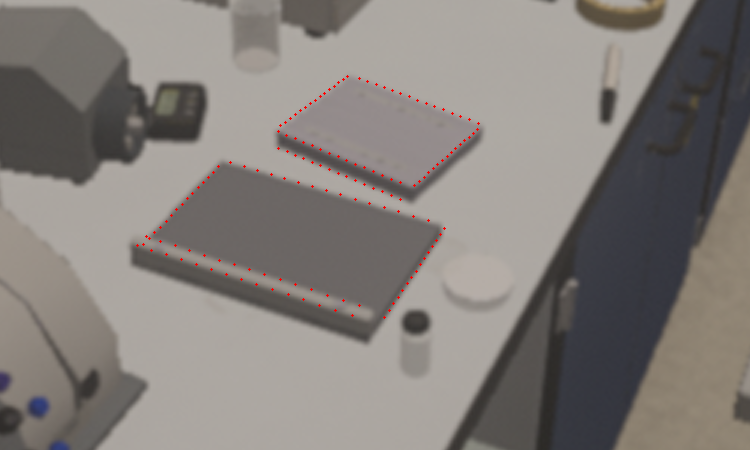

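View pics/ov_scene.png

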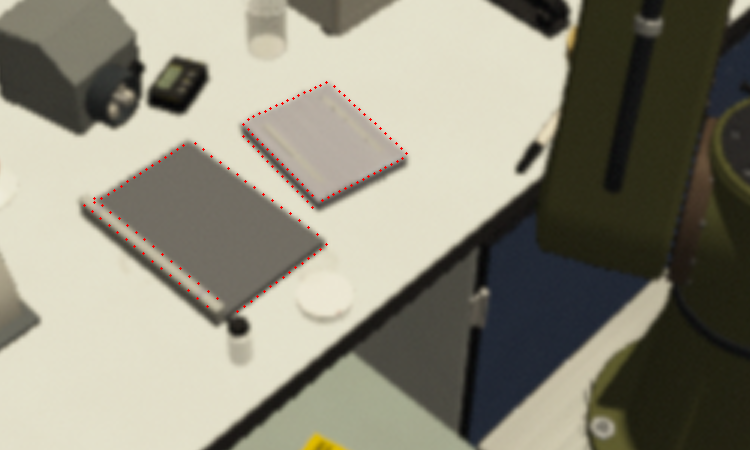

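```bash
cat >> h.py <<'E'
XS=.518; EY,EZ=.086,.012
def dn(b):
    b=np.radians(b); return np.array([0,np.cos(b),-np.sin(b)]),np.array([0,np.sin(b),np.cos(b)])
SG=-1
def quat(b,sg=None):
    sg=SG if sg is None else sg
    d,n=dn(b); z=sg*n; x=np.cross(d,z)
    q=R.from_matrix(np.stack([x,d,z],1)).as_quat(); return np.array([q[3],*q[:3]])
E
python3 - <<'E'
from h import *
g=.024
for sg in(-1,1):
  print('sg',sg)
  for th in list(range(0,161,20)):
    row=[]
    for b in range(30,166,15):
        d,n=dn(b)
        t=np.radians(th)
        K=np.array([XS,EY-.12*np.cos(t),EZ+.12*np.sin(t)])
        j=ctrl.inverse_kinematics(K+n*g/2,quat(b,sg))
        row.append('  .  ' if j is None else '%5.1f'%min(np.minimum(j-np.array([-2.67,-.69,-1.03,-2.08,-1.42,-3.14]),np.array([2.67,1.73,1.25,2.16,1.45,3.14])-j)))
    print(th,' '.join(row))
E
```

```text
sg -1
0   0.6   0.6   0.4   0.2   0.0   0.1   0.3   0.5   0.5   0.4
20   0.6   0.6   0.4   0.2   0.0   0.1   0.3   0.5   0.5   0.4
40   0.6   0.6   0.3   0.2   0.0   0.2   0.4   0.6   0.6   0.5
60   0.6   0.5   0.3   0.1   0.1   0.2   0.4   0.6   0.6   0.4
80   0.5   0.4   0.2   0.0   0.1   0.3   0.5   0.7   0.6   0.4
100   0.5   0.3   0.1   0.1   0.2   0.4   0.6   0.8   0.6   0.3
120   0.5   0.2   0.0   0.1   0.3   0.5   0.6   0.8   0.5   0.2
140   0.4   0.1   0.0   0.2   0.3   0.5   0.7   0.8   0.5   0.2
160   0.3   0.1   0.1   0.2   0.4   0.5   0.7   0.8   0.5   0.2
sg 1
0   0.6   0.7   0.6   0.5   0.5   0.5   0.6   0.6   0.5   0.4
20   0.6   0.7   0.6   0.6   0.5   0.5   0.6   0.7   0.5   0.4
40   0.6   0.7   0.6   0.6   0.6   0.6   0.6   0.7   0.6   0.5
60   0.6   0.7   0.6   0.6   0.6   0.6   0.7   0.7   0.6   0.4
80   0.5   0.7   0.6   0.6   0.6   0.7   0.8   0.8   0.6   0.4
100   0.5   0.6   0.6   0.6   0.7   0.7   0.8   0.8   0.6   0.3
120   0.5   0.6   0.6   0.6   0.7   0.8   0.9   0.8   0.5   0.2
140   0.4   0.5   0.5   0.6   0.7   0.8   0.9   0.8   0.5   0.2
160   0.4   0.5   0.5   0.5   0.6   0.8   0.9   0.8   0.5   0.2
```

```bash
python3 - <<'E'
from h import *
import pickle
for n in('scene','side'):
    i,p,d=pickle.load(open(n+'0.pkl','rb'));W=cloud(i,d).reshape(-1,3);W=W[np.isfinite(W[:,0])]
    for y in np.arange(-.6,.3,.05):
        k=W[(W[:,1]>y)&(W[:,1]<y+.05)&(W[:,2]>.05)&(W[:,0]>.33)&(W[:,0]<1.)]
        print(n,round(y,2),len(k),k[:,0].min().round(3) if len(k) else '', np.percentile(k[:,0],5).round(3) if len(k) else '',np.percentile(k[:,2],95).round(3) if len(k) else '')
seed=ctrl.get_joint_pos()
for b in (45,70,95,126,150):
    d,nn=dn(b); print(b,ctrl.inverse_kinematics(np.array([XS,-.12,.1]),quat(b,1)))
E
```

```text
scene -0.6 724 0.582 0.627 0.459
scene -0.55 1045 0.622 0.627 0.465
scene -0.5 2069 0.621 0.628 0.465
scene -0.45 1126 0.62 0.626 0.489
scene -0.4 1540 0.474 0.553 0.495
scene -0.35 1505 0.491 0.625 0.514
scene -0.3 1646 0.62 0.626 0.529
scene -0.25 1826 0.619 0.626 0.53
scene -0.2 3085 0.618 0.628 0.532
scene -0.15 2460 0.623 0.648 0.531
scene -0.1 1061 0.664 0.704 0.567
scene -0.05 1152 0.883 0.888 0.577
scene 0.0 1136 0.848 0.856 0.593
scene 0.05 1899 0.696 0.737 0.6
scene 0.1 2133 0.685 0.712 0.6
scene 0.15 3263 0.681 0.739 0.586
scene 0.2 1618 0.364 0.895 0.585
scene 0.25 3307 0.368 0.714 0.645
side -0.6 424 0.591 0.626 0.429
side -0.55 693 0.623 0.625 0.369
side -0.5 2047 0.623 0.626 0.435
side -0.45 770 0.619 0.624 0.45
side -0.4 1240 0.486 0.546 0.457
side -0.35 1177 0.489 0.623 0.461
side -0.3 1292 0.619 0.624 0.468
side -0.25 1471 0.62 0.624 0.473
side -0.2 3876 0.619 0.626 0.452
side -0.15 3571 0.623 0.644 0.468
side -0.1 747 0.662 0.675 0.508
side -0.05 762 0.882 0.886 0.516
side 0.0 958 0.849 0.853 0.526
side 0.05 1913 0.695 0.735 0.529
side 0.1 2153 0.684 0.7 0.529
side 0.15 5467 0.685 0.737 0.53
side 0.2 1979 0.364 0.893 0.544
side 0.25 4758 0.369 0.712 0.543
45 [-0.59947218  0.65882302 -0.09448745  1.33117091  0.62341488 -0.76832317]
70 [-0.42297347  0.39334736 -0.29866528  1.02708698  0.31716976 -0.44673374]
95 [-0.17420111  0.26568114 -0.4299163   0.8600364  -0.08594243 -0.17485308]
126 [ 0.14283935  0.35679601 -0.46824023  0.84881998 -0.62093899  0.17593191]
150 [ 0.31111692  0.61483438 -0.37449372  1.06899782 -0.96922874  0.5715227 ]
```

```bash
sed -i 's/^SG=-1/SG=1/' h.py; cat >> h.py <<'E'
def st(): print('t%.2f'%ctrl.get_time_s(),'p',ctrl.get_tool_pos().round(4),'F',np.array(ctrl.get_force()).round(2),'gap',round(ctrl.get_finger_gap(),3))
E
python3 - <<'E'
from h import *
print(ctrl.inverse_kinematics(np.array([XS,-.13,.12]),quat(50)))
ctrl.goto(np.array([XS,-.13,.12]),quat(50))
ctrl.grip(.28,20);st()
for n in('side','wrist','scene'):
    p,_=ctrl.capture(n);save(n+'1',p)
E
```

```text
[-0.58447277  0.58825932 -0.10495563  1.31117804  0.56579473 -0.7123547 ]
t2.73 p [ 0.518 -0.13   0.12 ] F [ 0.32 -1.03  0.2 ] gap 0.28
```

View pics/side1.png

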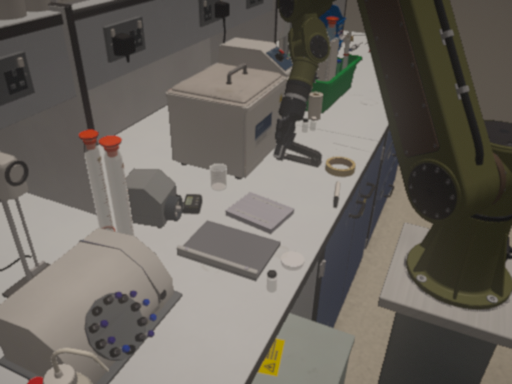

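View pics/wrist1.png

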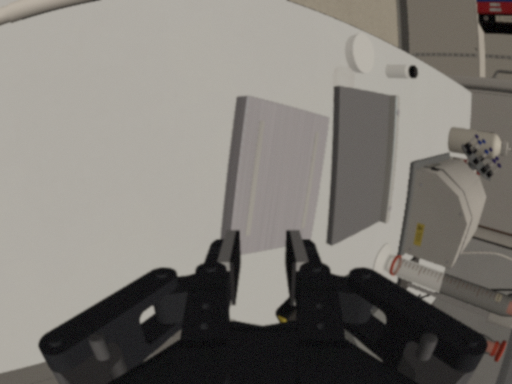

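```bash
python3 - <<'E'
from h import *
ctrl.line_to(np.array([XS,-.13,.04]),speed=.15)
st()
print(ctrl.line_to(np.array([XS,-.13,.0]),speed=.02,guard=2.5));st()
p=ctrl.get_tool_pos()
ctrl.line_to(p+[0,0,.003],speed=.05);st()
p,_=ctrl.capture('side');save('side2',p[100:300,180:400])
p,_=ctrl.capture('wrist');save('wrist2',p)
E
```

```text
t3.57 p [ 0.5182 -0.13    0.0405] F [-0.24  0.17 -0.7 ] gap 0.277
True
t4.90 p [ 0.518  -0.1299  0.0115] F [-0.23 -0.59  4.47] gap 0.279
t5.15 p [ 0.5181 -0.1301  0.0146] F [-0.48 -0.43 -0.69] gap 0.277
```

View pics/wrist2.png

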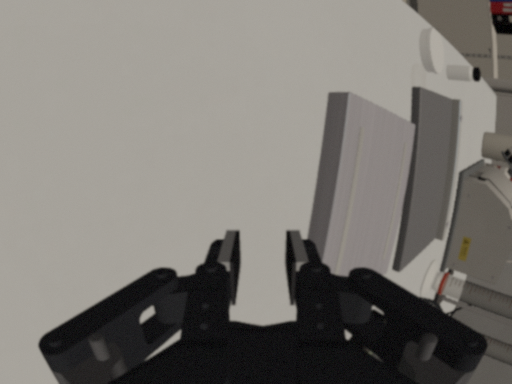

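View pics/side2.png

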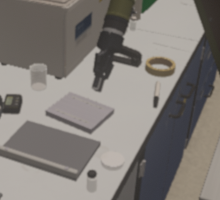

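```bash
python3 - <<'E'
from h import *
ctrl.line_to(np.array([XS,-.10,.017]),speed=.08);st()
print(ctrl.line_to(np.array([XS,-.010,.017]),speed=.03,guard=7));st()
ctrl.sleep(.2);st()
p,_=ctrl.capture('side');save('side3',cv2.resize(p[150:300,180:340],None,fx=4,fy=4))
p,_=ctrl.capture('wrist');save('wrist3',p)
E
```

```text
t5.78 p [ 0.5179 -0.0994  0.0172] F [ 0.08 -0.2   1.55] gap 0.28
True
t7.73 p [ 0.5188 -0.036   0.0168] F [ 0.97 -1.48  1.86] gap 0.28
t7.93 p [ 0.5182 -0.0361  0.0164] F [ 0.97 -2.91  0.53] gap 0.279
```

View pics/wrist3.png

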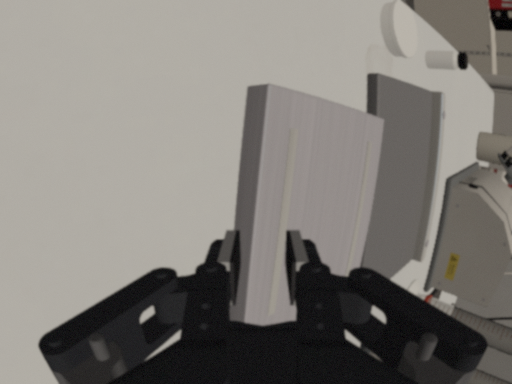

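View pics/side3.png

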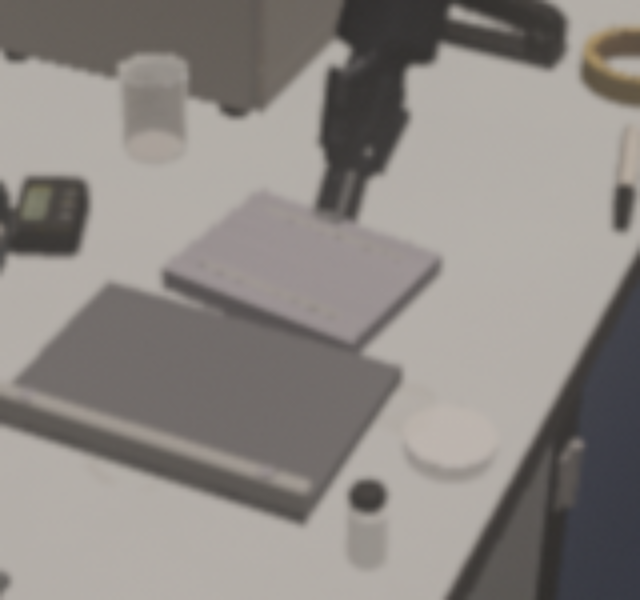

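The tray's front-right corner has met the stand at about (355,345) in the enlarged side view. It is still yawed, so I'll keep pressing slowly to square it.

```bash
python3 - <<'E'
from h import *
for k in range(3):
    print(ctrl.line_to(np.array([XS,-.010,.017]),speed=.02,guard=7));ctrl.sleep(.1);st()
    if ctrl.get_force()[1]<-6: break
p,_=ctrl.capture('side');save('side4',cv2.resize(p[150:300,180:340],None,fx=4,fy=4))
p,_=ctrl.capture('wrist');save('wrist4',p)
E
```

```text
True
t8.53 p [ 0.5186 -0.0356  0.0159] F [ 0.62 -2.4   2.34] gap 0.279
True
t9.01 p [ 0.519  -0.0353  0.0155] F [-0.06 -2.01  0.98] gap 0.278
True
t9.50 p [ 0.5196 -0.0349  0.0152] F [-0.1  -2.74  1.78] gap 0.282
```

View pics/wrist4.png

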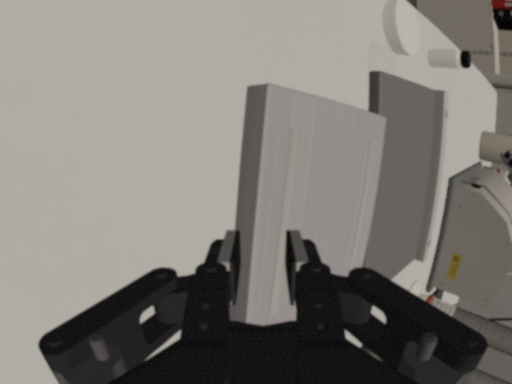

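View pics/side4.png

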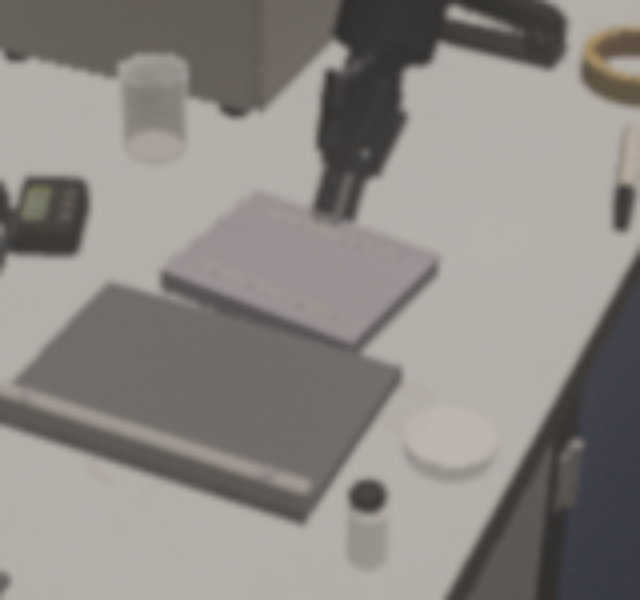

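```bash
python3 - <<'E'
from h import *
p=ctrl.get_tool_pos()
for k in range(4):
    p=p+[0,.0015,0]; p[2]=.0165; p[0]=XS
    ctrl.line_to(p,speed=.015);st()
    f=ctrl.get_force()
    if np.linalg.norm(f)>13: break
E
```

```text
t9.93 p [ 0.5191 -0.0346  0.0163] F [ 3.43 -5.69 -1.73] gap 0.281
t10.18 p [ 0.5199 -0.0338  0.0163] F [ 5.08 -7.27 -0.98] gap 0.28
t10.43 p [ 0.5208 -0.0331  0.0163] F [  6.15 -10.23  -1.26] gap 0.277
t10.68 p [ 0.5218 -0.0324  0.0164] F [  7.22 -12.74  -0.93] gap 0.281
```

```bash
python3 - <<'E'
from h import *
p=ctrl.get_tool_pos()
ctrl.line_to([.5218,-.055,.017],speed=.08)
ctrl.line_to([.565,-.055,.017],speed=.12);st()
y=-.04
ctrl.line_to([.565,y,.017],speed=.05);st()
while y<-.015:
    y+=.002
    ctrl.line_to([.565,y,.017],speed=.025);st()
    if np.linalg.norm(ctrl.get_force())>9: break
p,_=ctrl.capture('wrist');save('wrist5',p)
p,_=ctrl.capture('side');save('side5',cv2.resize(p[150:300,180:340],None,fx=4,fy=4))
E
```

```text
t11.67 p [ 0.5643 -0.0545  0.0167] F [ 0.26 -0.53 -0.61] gap 0.283
t12.12 p [ 0.5646 -0.0396  0.0171] F [ 0.32 -0.77 -0.05] gap 0.283
t12.37 p [ 0.565  -0.0381  0.017 ] F [ 0.44 -0.4   0.48] gap 0.28
t12.62 p [ 0.5655 -0.0364  0.0171] F [ 2.04 -2.32  0.26] gap 0.282
t12.87 p [ 0.5654 -0.0342  0.0171] F [ 1.   -3.06  0.24] gap 0.282
t13.12 p [ 0.565  -0.0319  0.017 ] F [ 1.95 -3.8  -0.7 ] gap 0.28
t13.37 p [ 0.5649 -0.0298  0.017 ] F [ 2.05 -2.32  0.25] gap 0.278
t13.62 p [ 0.5648 -0.0278  0.017 ] F [ 0.7  -2.47  0.37] gap 0.277
t13.87 p [ 0.5648 -0.0258  0.017 ] F [ 2.93 -2.5   0.88] gap 0.281
t14.12 p [ 0.5651 -0.0249  0.0169] F [ 1.16 -7.2   1.36] gap 0.279
t14.37 p [ 0.5652 -0.0246  0.0168] F [ -0.91 -14.57   4.27] gap 0.282
```

View pics/wrist5.png

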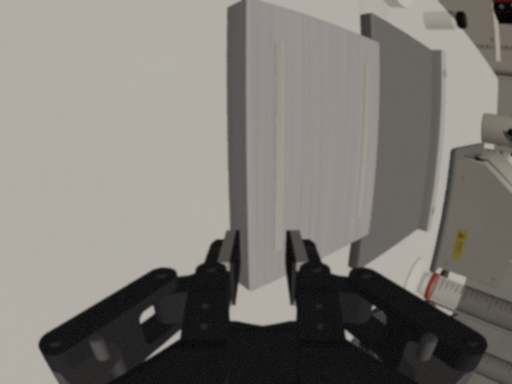

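View pics/side5.png

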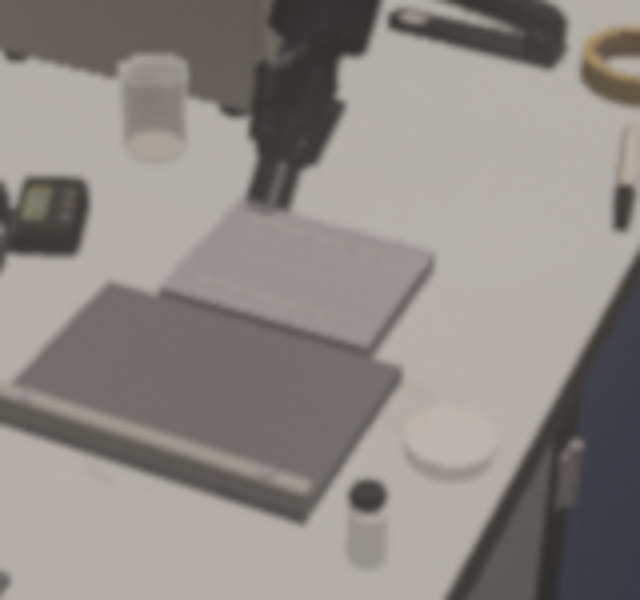

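```bash
cat >> h.py <<'E'
def ray(i,u,v,z):
    q=i['rotation'];r=R.from_quat([q[1],q[2],q[3],q[0]])
    d=r.apply([(u-i['cx'])/i['fx'],-(v-i['cy'])/i['fy'],-1]);return i['position']+d*(z-i['position'][2])/d[2]
E
python3 - <<'E'
from h import *
i=ctrl.camera_info('side')
for u in((163,290),(370,350),(434,258)): print(ray(i,180+u[0]/4-.4,150+u[1]/4-.4,.018))
E
```

```text
[0.58446418 0.08822019 0.018     ]
[0.43637597 0.08746981 0.018     ]
[ 0.43753713 -0.02591136  0.018     ]
```

```bash
cat >> h.py <<'E'
import json,os
XT=.511; G=.012; S=.002; E0=np.array([.0845,.012]); K0=np.array([-.0355,.0108])
def beta(th): return 50+.85*th
def tcp(th,delta,b=None):
    b=beta(th) if b is None else b
    t=np.radians(th); c,s=np.cos(t),np.sin(t)
    r=K0-E0
    k=E0+np.array([c*r[0]+s*r[1],-s*r[0]+c*r[1]])   # clockwise in (y,z)
    u=np.array([c,-s])
    k=k+u*delta
    d,n=dn(b)
    return np.array([XT,k[0],k[1]])+n*G+d*S, quat(b), u
def load(): return json.load(open('arc.json')) if os.path.exists('arc.json') else dict(th=0,delta=0)
def dump(s): json.dump(s,open('arc.json','w'))
def arc(to,step=2.5,speed=.03,target=10,fmax=20,kp=.5):
    s=load()
    while s['th']<to-1e-6:
        s['th']=min(to,s['th']+step)
        p,q,u=tcp(s['th'],s['delta']); ctrl.line_to(p,speed=speed,rot=q)
        f=np.array(ctrl.get_force()); fr=-(f[1]*u[0]+f[2]*u[1]); ft=f[1]*u[1]-f[2]*u[0]
        a=ctrl.get_tool_pos()
        print('th%.1f d%.4f Fr%.1f Ft%.1f Fx%.1f err %s t%.1f'%(s['th'],s['delta'],fr,ft,f[0],((a-p)*1e3).round(1),ctrl.get_time_s()))
        s['delta']+=float(np.clip(kp*(target-fr)/3500,-.0015,.0010)); dump(s)
        if np.linalg.norm(f)>fmax: print('STOP');break
E
python3 - <<'E'
from h import *
ctrl.line_to([.565,-.04,.017],speed=.08)
ctrl.line_to([XT,-.04,.017],speed=.12)
s=dict(th=0,delta=-.004);ctrl.line_to(tcp(0,-.004)[0],speed=.06);st()
for k in range(10):
    p,q,u=tcp(0,s['delta']);ctrl.line_to(p,speed=.02);f=ctrl.get_force();print(s['delta'],np.array(f).round(1))
    if f[1]<-8: break
    s['delta']+=.001
dump(s);st()
arc(15)
p,_=ctrl.capture('side');save('side6',cv2.resize(p[150:300,180:340],None,fx=4,fy=4))
E
```

```text
t15.78 p [ 0.5112 -0.0284  0.017 ] F [-0.09  0.23 -0.45] gap 0.279
-0.004 [0.6 0.  0.4]
-0.003 [ 0.1  0.4 -0.4]
-0.002 [ 0.1  0.3 -0.1]
-0.001 [ 0.5 -0.   0. ]
0.0 [-0.3 -1.9 -0.3]
0.001 [-0.6 -5.6  1.7]
0.002 [ -2.1 -10.9   3.7]
t17.52 p [ 0.5112 -0.0248  0.0168] F [ -2.1  -10.89   3.67] gap 0.283
th2.5 d0.0020 Fr7.9 Ft1.1 Fx-1.1 err [ 0.1 -1.8 -0.5] t17.8
th5.0 d0.0023 Fr9.8 Ft1.1 Fx-0.5 err [ 0.1 -2.1 -0.4] t18.1
th7.5 d0.0023 Fr9.0 Ft1.7 Fx-0.4 err [ 0.1 -2.1 -0.3] t18.4
th10.0 d0.0025 Fr9.9 Ft1.5 Fx-0.9 err [ 0.2 -2.3 -0.3] t18.8
th12.5 d0.0025 Fr11.1 Ft0.9 Fx-1.5 err [ 0.2 -2.3 -0.2] t19.1
th15.0 d0.0023 Fr9.2 Ft0.7 Fx-2.3 err [ 0.2 -2.2 -0.1] t19.4
```

View pics/side6.png

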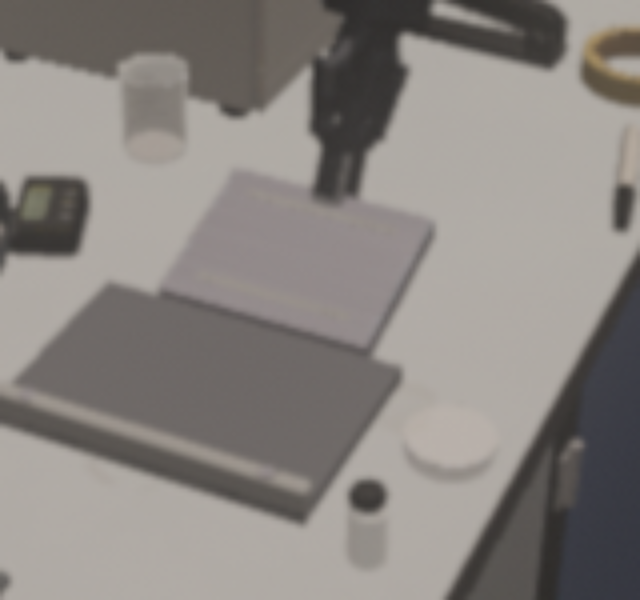

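It works: the near edge has risen (back-left corner at (235,172)) while the front edge stays against the stand. I'll carry on.

```bash
python3 - <<'E'
from h import *
arc(55)
p,_=ctrl.capture('side');save('side7',cv2.resize(p[150:300,180:340],None,fx=4,fy=4))
p,_=ctrl.capture('scene');save('scene7',cv2.resize(p[130:280,150:310],None,fx=4,fy=4))
E
```

```text
th17.5 d0.0024 Fr10.3 Ft1.5 Fx-1.7 err [ 0.2 -2.3 -0.1] t19.7
th20.0 d0.0024 Fr10.2 Ft1.9 Fx-0.9 err [ 0.2 -2.3  0. ] t20.0
th22.5 d0.0024 Fr9.3 Ft0.9 Fx-1.2 err [ 0.2 -2.3  0.1] t20.4
th25.0 d0.0025 Fr10.8 Ft1.2 Fx-1.4 err [ 0.2 -2.3  0.2] t20.7
th27.5 d0.0024 Fr10.4 Ft1.1 Fx-2.2 err [ 0.2 -2.3  0.3] t21.0
th30.0 d0.0023 Fr9.8 Ft2.1 Fx-0.9 err [ 0.2 -2.2  0.4] t21.3
th32.5 d0.0023 Fr10.7 Ft2.1 Fx-1.6 err [ 0.2 -2.2  0.5] t21.6
th35.0 d0.0022 Fr10.6 Ft2.1 Fx-2.2 err [ 0.2 -2.1  0.6] t21.9
th37.5 d0.0021 Fr10.7 Ft2.6 Fx-2.3 err [ 0.2 -2.1  0.6] t22.2
th40.0 d0.0020 Fr10.9 Ft1.8 Fx-1.2 err [ 0.2 -2.   0.7] t22.5
th42.5 d0.0019 Fr9.8 Ft1.4 Fx-0.8 err [ 0.2 -1.9  0.7] t22.8
th45.0 d0.0019 Fr10.3 Ft0.5 Fx-1.2 err [ 0.2 -1.9  0.8] t23.1
th47.5 d0.0019 Fr10.8 Ft1.0 Fx-1.4 err [ 0.2 -1.8  0.9] t23.4
th50.0 d0.0018 Fr9.6 Ft2.0 Fx-2.4 err [ 0.2 -1.7  1. ] t23.7
th52.5 d0.0018 Fr10.3 Ft0.9 Fx-2.2 err [ 0.2 -1.7  1.1] t24.1
th55.0 d0.0018 Fr11.0 Ft0.6 Fx-1.4 err [ 0.2 -1.7  1.1] t24.4
```

View pics/side7.png

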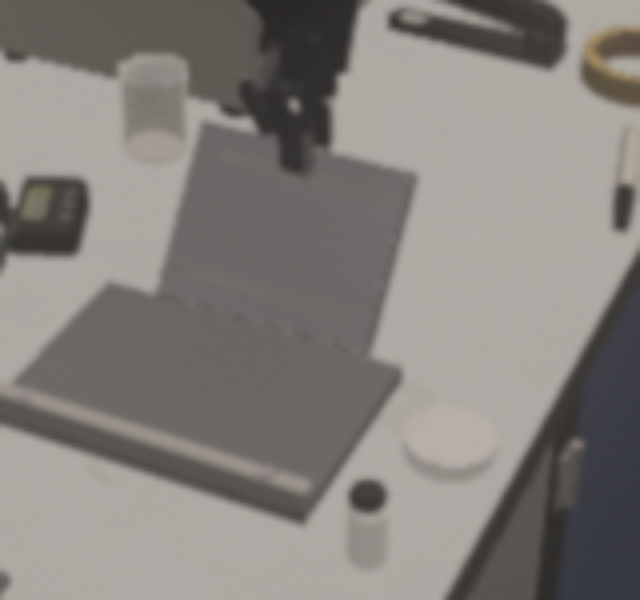

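View pics/scene7.png

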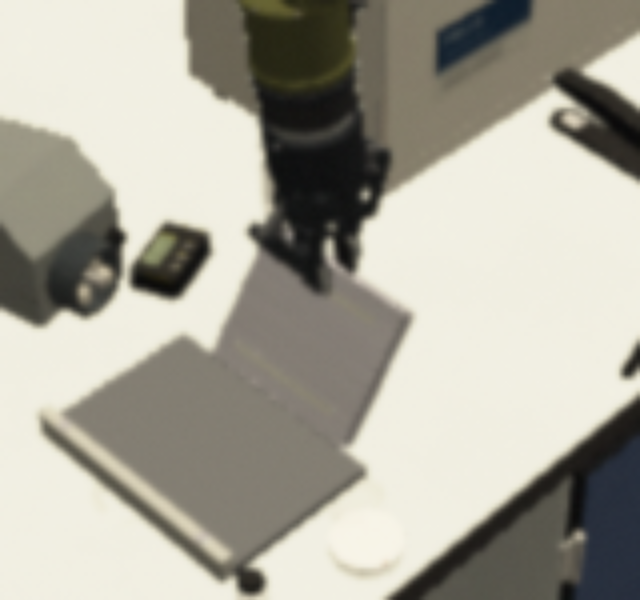

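```bash
python3 - <<'E'
from h import *
arc(87)
p,_=ctrl.capture('side');save('side8',cv2.resize(p[150:300,180:340],None,fx=4,fy=4))
p,_=ctrl.capture('wrist');save('wrist8',p)
E
```

```text
th57.5 d0.0016 Fr11.0 Ft1.4 Fx-0.9 err [ 0.2 -1.6  1.2] t24.8
th60.0 d0.0015 Fr10.5 Ft1.2 Fx-1.7 err [ 0.1 -1.4  1.2] t25.1
th62.5 d0.0014 Fr10.3 Ft1.6 Fx-2.0 err [ 0.2 -1.3  1.3] t25.4
th65.0 d0.0014 Fr10.4 Ft1.7 Fx-1.8 err [ 0.1 -1.3  1.3] t25.7
th67.5 d0.0013 Fr10.5 Ft1.4 Fx-2.0 err [ 0.2 -1.2  1.4] t26.0
th70.0 d0.0013 Fr10.6 Ft0.7 Fx-1.9 err [ 0.1 -1.1  1.4] t26.3
th72.5 d0.0012 Fr11.1 Ft0.7 Fx-2.3 err [ 0.1 -1.   1.4] t26.6
th75.0 d0.0010 Fr10.6 Ft1.3 Fx-2.0 err [ 0.1 -0.9  1.4] t26.9
th77.5 d0.0009 Fr10.7 Ft0.6 Fx-1.8 err [ 0.1 -0.8  1.4] t27.2
th80.0 d0.0008 Fr10.1 Ft1.1 Fx-1.2 err [ 0.1 -0.7  1.4] t27.5
th82.5 d0.0008 Fr10.3 Ft-0.3 Fx-2.0 err [ 0.1 -0.6  1.5] t27.9
th85.0 d0.0008 Fr10.8 Ft0.1 Fx-1.6 err [ 0.1 -0.5  1.5] t28.2
th87.0 d0.0007 Fr11.2 Ft0.7 Fx-3.1 err [ 0.1 -0.4  1.5] t28.4
```

View pics/side8.png

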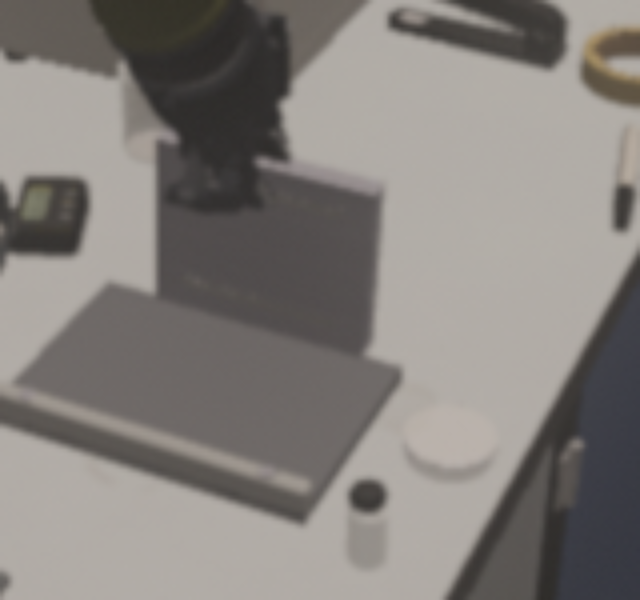

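View pics/wrist8.png

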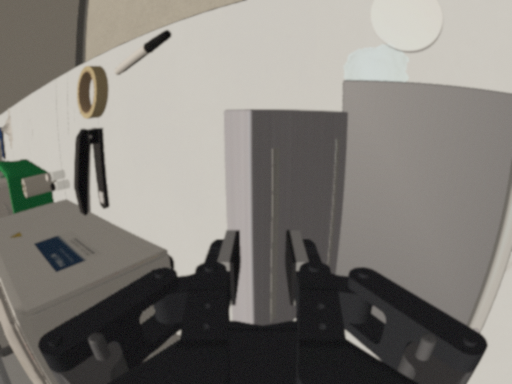

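```bash
cat >> h.py <<'E'
C0=E0+np.array([.006,0])
def tcp2(phi,delta,b):
    t=np.radians(phi);c,s=np.cos(t),np.sin(t)
    r=np.array([-.0072,.12]); k=C0+np.array([c*r[0]+s*r[1],-s*r[0]+c*r[1]])+delta*np.array([-s,-c])
    d,n=dn(b); return np.array([XT,k[0],k[1]])+n*G+d*S, quat(b), np.array([-s,-c])
def tcpB(phi,rho,b,g=None):
    t=np.radians(phi); k=C0+rho*np.array([np.sin(t),np.cos(t)])
    d,n=dn(b); return np.array([XT,k[0],k[1]])-n*(G if g is None else g)+d*S, quat(b)
E
python3 - <<'E'
from h import *
arc(90,step=1.5,target=6)
s=load();de=s['delta']
for phi in (1.5,3,4.5,6,7.5,9):
    p,q,u=tcp2(phi,de,126.5);ctrl.line_to(p,speed=.03,rot=q)
    f=np.array(ctrl.get_force());fr=-(f[1]*u[0]+f[2]*u[1])
    print(phi,'d%.4f fr%.1f'%(de,fr),f.round(1),((ctrl.get_tool_pos()-p)*1e3).round(1),ctrl.get_time_s())
    de+=float(np.clip(.6*(4-fr)/3500,-.0015,.001))
p,_=ctrl.capture('side');save('side9',cv2.resize(p[150:300,180:340],None,fx=4,fy=4))
p,_=ctrl.capture('wrist');save('wrist9',p)
print(de)
E
```

```text
th88.5 d0.0005 Fr10.8 Ft-0.7 Fx-1.9 err [ 0.2 -0.3  1.4] t28.8
th90.0 d-0.0002 Fr8.3 Ft-0.2 Fx-0.4 err [0.3 0.1 0.9] t29.1
1.5 d-0.0005 fr6.9 [-0.5 -0.2  7. ] [0.2 0.2 0.6] 29.3083
3 d-0.0010 fr5.8 [0.3 0.2 5.8] [0.2 0.2 0.2] 29.5667
4.5 d-0.0013 fr4.3 [ 0.5 -0.1  4.4] [ 0.1  0.3 -0. ] 29.825
6 d-0.0014 fr4.8 [1.2 0.7 4.7] [ 0.1  0.2 -0. ] 30.0833
7.5 d-0.0015 fr3.7 [ 0.2 -0.8  3.8] [ 0.1  0.2 -0.1] 30.3417
9 d-0.0015 fr4.0 [1.4 0.2 4. ] [ 0.   0.2 -0. ] 30.6
-0.0014755856990853256
```

View pics/side9.png

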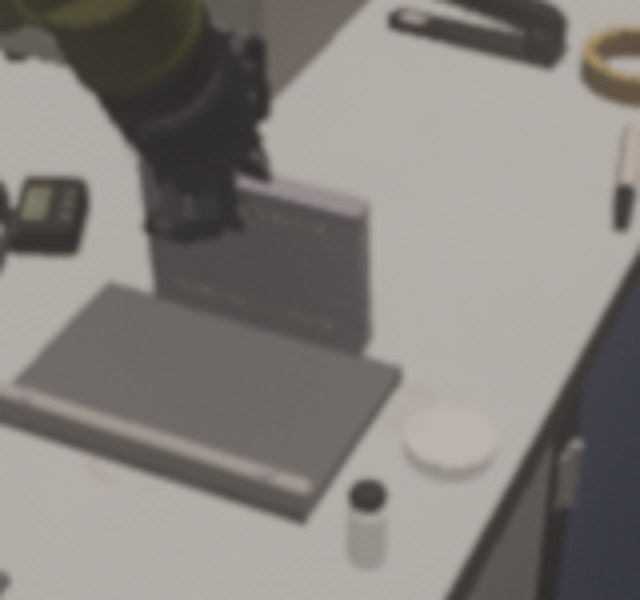

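View pics/wrist9.png

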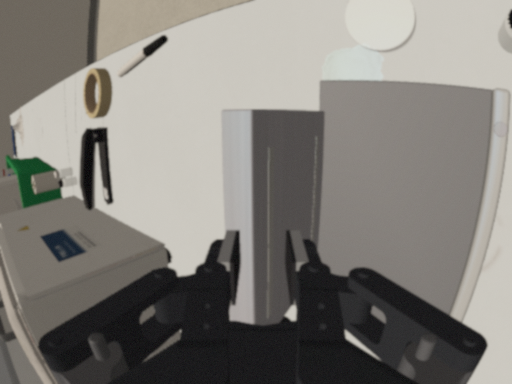

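```bash
python3 - <<'E'
from h import *
p,q,u=tcp2(9,-.0045,126.5);ctrl.line_to(p,speed=.02);ctrl.sleep(.3);st()
d,n=dn(126.5); a=p+n*G-d*S; v=a[1:]-C0; phi0=np.degrees(np.arctan2(v[0],v[1]));rho0=np.hypot(*v);print(phi0,rho0)
json.dump([phi0,rho0],open('b.json','w'))
def path(phi):
    w=(phi-phi0)/(65-phi0); return tcpB(phi,rho0+(.114-rho0)*w,126.5+28.5*w)
ph=phi0
while ph<40:
    ph=min(40,ph+3); p,q=path(ph); ctrl.line_to(p,speed=.04,rot=q)
    f=np.array(ctrl.get_force());print('%.1f'%ph,f.round(1),((ctrl.get_tool_pos()-p)*1e3).round(1),round(ctrl.get_time_s(),1))
    if np.linalg.norm(f)>12: print('STOP');break
p,_=ctrl.capture('side');save('side10',cv2.resize(p[150:300,180:340],None,fx=4,fy=4))
p,_=ctrl.capture('wrist');save('wrist10',p)
E
```

```text
t31.30 p [0.5108 0.1113 0.1272] F [-0.55 -0.01  0.41] gap 0.282
16.08074624695067 0.11428967295150094
19.1 [-0.4  0.  -0.3] [-0.1  0.4 -0.5] 31.6
22.1 [ 0.   0.5 -0.1] [-0.1  0.2 -0.4] 31.9
25.1 [-0.2  0.  -0.4] [-0.1  0.1 -0.3] 32.2
28.1 [-0.2  0.6 -0.5] [-0.1  0.1 -0.3] 32.5
31.1 [-0.9 -0.3 -0.1] [-0.1  0.1 -0.3] 32.8
34.1 [-0.6  0.2 -0.9] [-0.1  0.1 -0.3] 33.1
37.1 [-0.4  0.2 -0.8] [-0.1  0.1 -0.3] 33.4
40.0 [-0.5  1.3 -1.4] [-0.1  0.1 -0.3] 33.7
```

View pics/side10.png

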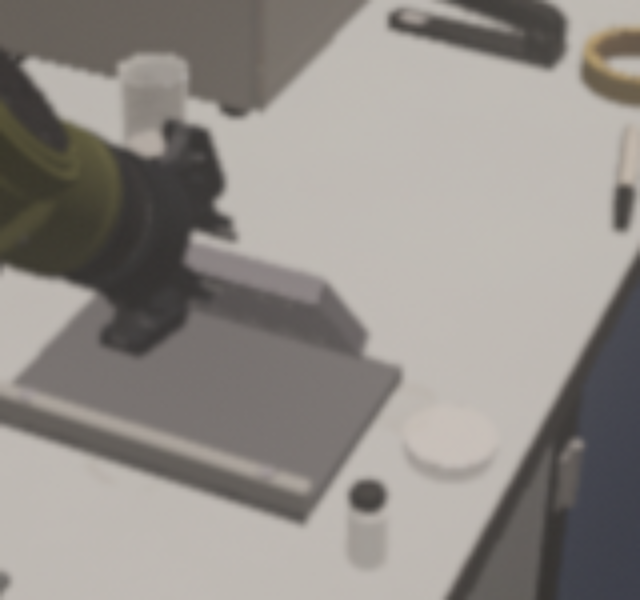

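View pics/wrist10.png

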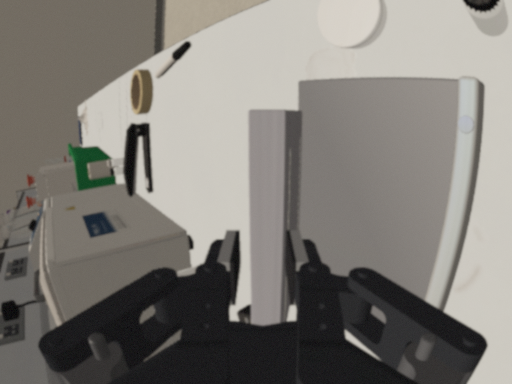

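```bash
python3 - <<'E'
from h import *
phi0,rho0=json.load(open('b.json'))
def path(phi):
    w=(phi-phi0)/(65-phi0); return tcpB(phi,rho0+(.113-rho0)*w,126.5+28.5*min(w,1))
ph=40
while ph<66:
    ph=min(66,ph+3); p,q=path(ph); ctrl.line_to(p,speed=.04,rot=q)
    f=np.array(ctrl.get_force());print('%.1f'%ph,f.round(1),((ctrl.get_tool_pos()-p)*1e3).round(1),round(ctrl.get_time_s(),1))
    if np.linalg.norm(f)>12: print('STOP');break
p,_=ctrl.capture('side');save('side11',cv2.resize(p[150:300,180:340],None,fx=4,fy=4))
p,_=ctrl.capture('wrist');save('wrist11',p)
E
```

```text
43.0 [-0.5  0.6 -0.9] [-0.1  0.  -0.3] 34.1
46.0 [ 0.   0.3 -0.7] [-0.1 -0.  -0.3] 34.4
49.0 [-0.3 -0.7 -1.2] [-0.1 -0.  -0.3] 34.7
52.0 [-0.6 -0.2 -1.7] [-0.1 -0.  -0.3] 35.0
55.0 [ 0.9  0.2 -1.5] [-0.1 -0.  -0.3] 35.3
58.0 [-0.5  0.8 -1.4] [-0.1 -0.1 -0.3] 35.6
61.0 [ 0.   0.4 -1.6] [-0.1 -0.1 -0.3] 35.9
64.0 [ 0.4 -0.2 -0.6] [-0.1 -0.1 -0.3] 36.2
66.0 [-0.8  0.1 -0.9] [ 0.   0.1 -0.2] 36.5
```

View pics/side11.png

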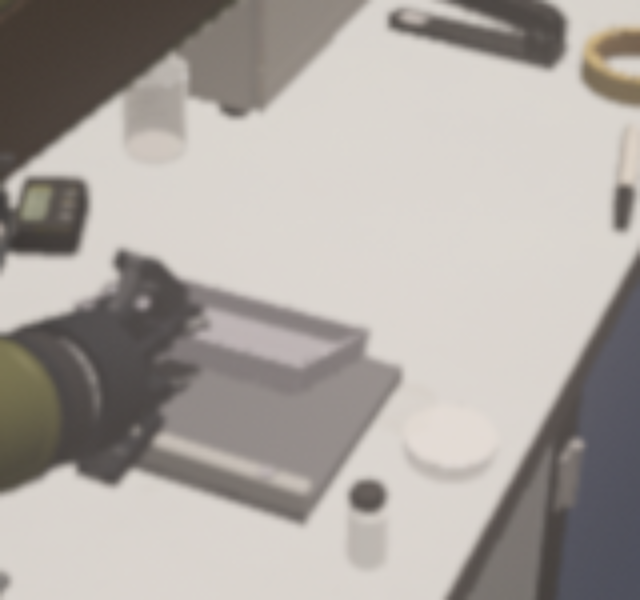

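View pics/wrist11.png

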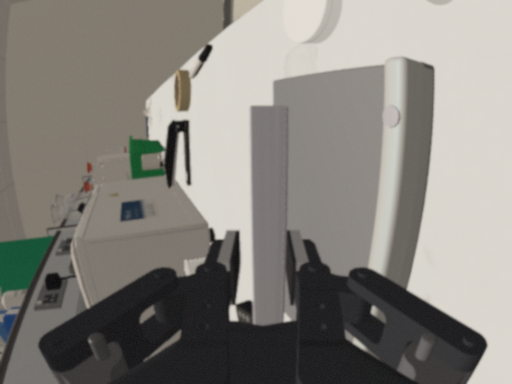

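```bash
python3 - <<'E'
from h import *
for ph in(70,73):
    p,q=tcpB(ph,.113,155);ctrl.line_to(p,speed=.04,rot=q,guard=6);st()
d,n=dn(155)
print(ctrl.line_to(p-d*.04,speed=.15,guard=8));st();ctrl.sleep(.3)
print(ctrl.line_to(p-d*.07+[0,0,.08],speed=.15));st()
p,_=ctrl.capture('side');save('side12',cv2.resize(p[150:300,180:340],None,fx=4,fy=4))
E
```

```text
t36.90 p [0.5109 0.1898 0.0603] F [ 0.13 -1.07 -1.18] gap 0.282
t37.20 p [0.5109 0.1917 0.0548] F [-0.19 -0.26 -0.83] gap 0.279
False
t37.62 p [0.5111 0.2281 0.0718] F [-0.35  0.26 -0.33] gap 0.279
False
t38.71 p [0.5108 0.2549 0.1639] F [-0.5  -0.09  0.17] gap 0.283
```

View pics/side12.png

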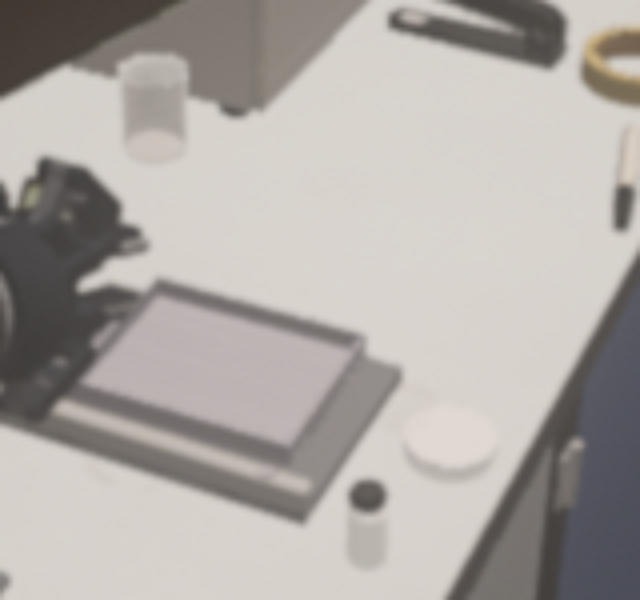

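The tray lies right way up on the stand, rim corners at (160,285), (362,340) and (293,455), short of the rail. Next I'll push it home from the front with both spread fingertips.

```bash
python3 - <<'E'
from h import *
def qv(sg):
    d=np.array([0,0,-1.]);z=np.array([sg*1.,0,0]);x=np.cross(d,z)
    q=R.from_matrix(np.stack([x,d,z],1)).as_quat();return np.array([q[3],*q[:3]])
p=ctrl.get_tool_pos()
ctrl.line_to([p[0],p[1],.24],speed=.2)
j0=ctrl.get_joint_pos();b=None
for sg in(1,-1):
    j=ctrl.inverse_kinematics([XT,.035,.14],qv(sg));print(sg,None if j is None else (j-j0).round(2), None if j is None else j.round(2))
    if j is not None and abs(j[5])<2.8 and (b is None or np.abs(j-j0).max()<b[0]): b=(np.abs(j-j0).max(),sg)
sg=b[1];q=qv(sg);np.save('qv.npy',q)
ctrl.goto([XT,.035,.14],q);ctrl.grip(.7);st()
p,_=ctrl.capture('wrist');save('wrist13',p)
p,_=ctrl.capture('side');save('side13',cv2.resize(p[150:300,180:340],None,fx=4,fy=4))
E
```

```text
1 [-0.76 -0.78 -0.95 -1.17  0.66  0.44] [ 0.07  0.21 -0.4   0.96  0.    1.64]
-1 [-0.76 -0.78 -0.95 -1.17  0.66 -2.7 ] [ 0.07  0.21 -0.4   0.96  0.   -1.5 ]
t40.80 p [0.5111 0.0356 0.1397] F [-0.36 -0.16  0.08] gap 0.701
```

View pics/wrist13.png

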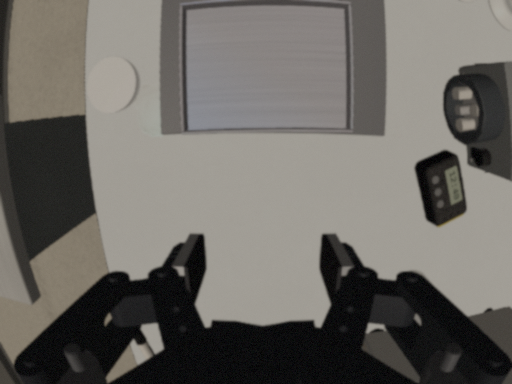

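View pics/side13.png

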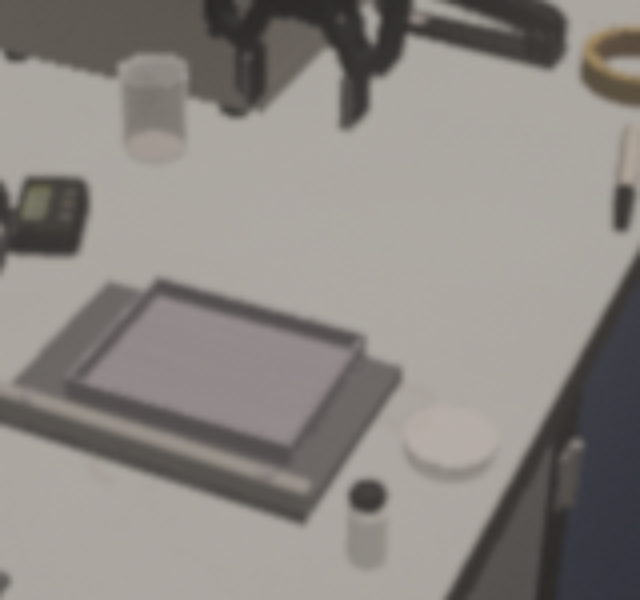

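```bash
python3 - <<'E'
from h import *
ctrl.line_to([XT,.045,.05],speed=.15)
print(ctrl.line_to([XT,.045,.013],speed=.06,guard=4));st()
print(ctrl.line_to([XT,.065,.013],speed=.05,guard=5));st()
p,_=ctrl.capture('side');save('side14',cv2.resize(p[150:300,180:340],None,fx=4,fy=4))
y=.065
while y<.11:
    y+=.0015;ctrl.line_to([XT,y,.013],speed=.025);f=ctrl.get_force();print(round(y,4),ctrl.get_tool_pos()[1:].round(4),np.array(f).round(1))
    if np.linalg.norm(f)>8: break
print(ctrl.get_time_s())
p,_=ctrl.capture('side');save('side15',cv2.resize(p[150:300,180:340],None,fx=4,fy=4))
p,_=ctrl.capture('wrist');save('wrist15',p)
E
```

```text
False
t42.42 p [0.511 0.045 0.013] F [0.22 0.09 0.35] gap 0.701
False
t42.97 p [0.511  0.0653 0.0131] F [ 0.08  0.59 -0.43] gap 0.7
0.0665 [0.0664 0.013 ] [0.3 0.8 0.5]
0.068 [0.068 0.013] [ 0.7 -0.7  0.1]
0.0695 [0.0696 0.013 ] [-0.4 -0.2  0. ]
0.071 [0.0711 0.013 ] [-1.1  0.4 -0.1]
0.0725 [0.0726 0.013 ] [ 0.6  0.2 -0. ]
0.074 [0.0741 0.013 ] [ 0.5  0.6 -0.4]
0.0755 [0.0756 0.013 ] [ 0.4 -0.2  0.4]
0.077 [0.0768 0.013 ] [-1.1 -1.6  0.8]
0.0785 [0.0785 0.013 ] [-1.3 -1.5  1.1]
0.08 [0.0802 0.013 ] [-0.1 -1.2  0.7]
0.0815 [0.0818 0.013 ] [ 0.3 -0.4 -0.9]
0.083 [0.0832 0.013 ] [ 0.7 -0.2 -0.4]
0.0845 [0.0846 0.013 ] [ 0.5 -0.8 -0. ]
0.086 [0.0862 0.013 ] [ 0.3 -1.3 -0.2]
0.0875 [0.0876 0.013 ] [-0.1 -1.5  0.4]
0.089 [0.0892 0.013 ] [-0.2 -1.4  0.6]
0.0905 [0.0907 0.013 ] [ 0.  -1.5 -0. ]
0.092 [0.0913 0.013 ] [ 0.1 -5.5  0.8]
0.0935 [0.0914 0.0131] [  1.  -10.    2.9]
47.7667
```

View pics/side15.png

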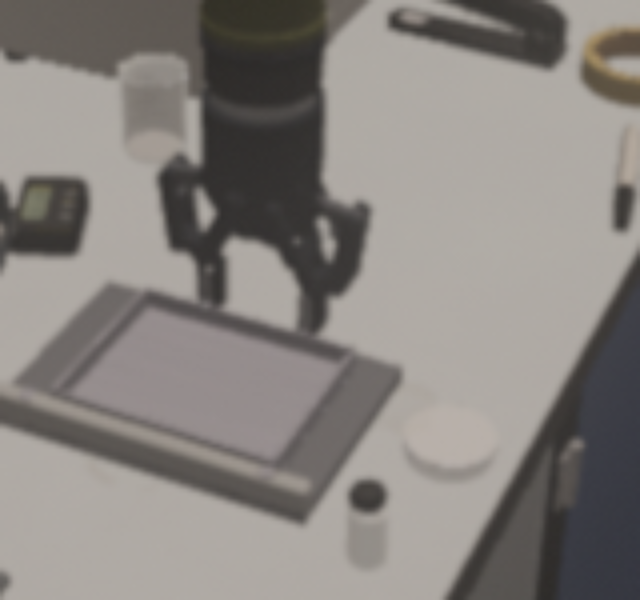

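View pics/wrist15.png

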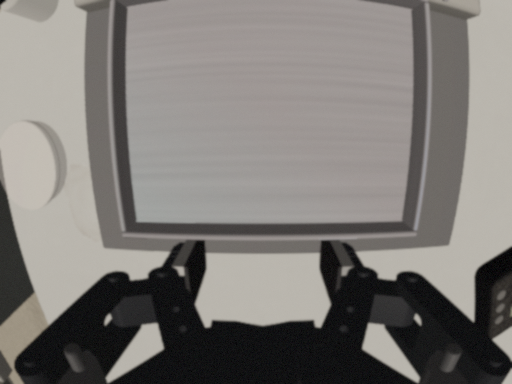

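The tray has met the rail: the force rose sharply at y = 0.0914, close to the 0.092 I predicted. I'll back off and check the seam from above.

```bash
python3 - <<'E'
from h import *
q=np.load('qv.npy')
ctrl.line_to([XT,.05,.014],speed=.06);st()
ctrl.line_to([XT,.05,.16],speed=.2)
ctrl.line_to([XT,.11,.18],speed=.15)
p,_=ctrl.capture('wrist');save('wrist16',p)
ctrl.line_to([XT,-.03,.2],speed=.2);st()
p,d=ctrl.capture('side');save('side16',cv2.resize(p[170:290,170:300],None,fx=6,fy=5,interpolation=cv2.INTER_CUBIC))
W=cloud(ctrl.camera_info('side'),d)
for n in('scene',):
    p,d=ctrl.capture(n);save(n+'16',cv2.resize(p[190:290,150:260],None,fx=6,fy=6,interpolation=cv2.INTER_CUBIC))
E
```

```text
t48.74 p [0.511  0.0501 0.014 ] F [-0.82  0.45 -0.54] gap 0.701
t51.11 p [ 0.5108 -0.0298  0.1998] F [-0.66 -0.12 -0.2 ] gap 0.701
```

View pics/wrist16.png

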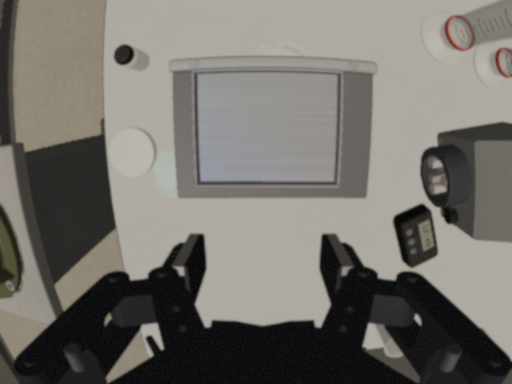

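View pics/side16.png

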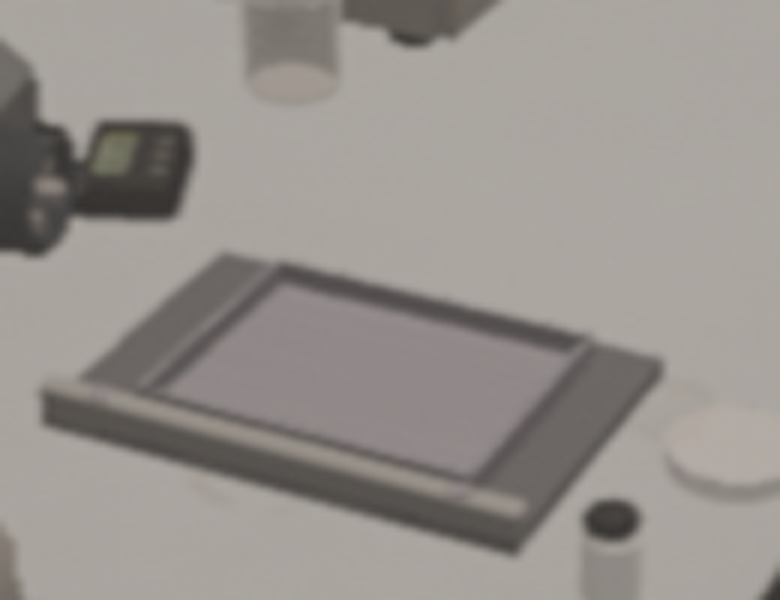

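View pics/scene16.png

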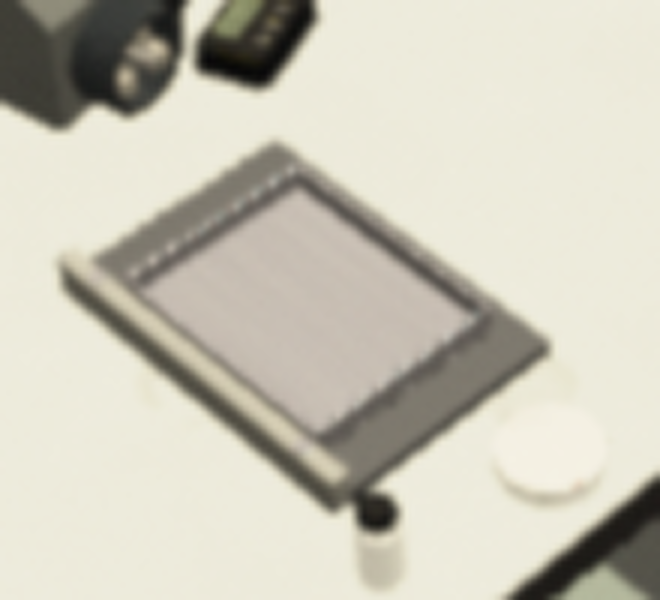

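The tray lies flat and square with its open side up. Its back wall meets the rail along the full width (wrist view, columns 195–340 at about row 70), and the bystanders haven't moved. Handing in.

```bash
python3 - <<'E'
from h import *
print(ctrl.close_job());
E
```

```text
the job is handed in; nothing more can be done
None
```

The tray is now right way up on the stand, flush against the rail, and I handed the job in at about 51 s. I pushed it to the front of the stand and tipped it up on its edge there with about 10 N of press. Once past vertical I let it down onto a fingertip without gripping it, then slid it home with both fingertips.

**Last checks:** the final pictures from all three cameras show the tray open side up, square and against the rail along its full width. The force rose sharply where I expected the rail. The bystanders look unmoved, and the gripper was clear of everything.

**Readings and slips worth knowing:**
- **First push:** pushing at the middle stuck on one corner, so I squared the tray with an off-centre push.
- **Highest force:** my readings peaked at about 15 N, during that squaring push and the failed push before it. They were taken between steps, so short peaks may have been missed.
- **Last bit of the lowering:** the raised edge dropped the last few centimetres (about 33 mm by my geometry) when I drew the fingertip out from under it.

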